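# Wake the hob and switch on the ring under the green saucepan

## Task

With your fingertips, touch the yellow lock key of the hob and press it lightly down for about half a second to unlock it; let it come up, then in the same way press the white key in front of the ring on which the green saucepan stands, to switch that ring on. Press gently, do not touch the blue timer key or the other ring's white key, leave the pans, mug and mill where they stand with nothing lifted, and finish with the hand drawn up well clear of the keys.

Things in the scene. Friction and masses are not known exactly. Their poses are not given: they have to be found in the camera images.
- hob: two-ring induction hob, aluminium with dark glass top, 400 (x) by 600 (y) by 60 mm high, fixed; origin at the centre of its underside, x from the keys (near edge) to the rings, y left, z up. Four round keys in a row at local x = -0.155: white ring keys at local y = +0.15 and -0.15, yellow lock and blue timer keys at +0.045 and -0.045, in either order
- ring_left (a point): centre of the left cooking ring (marked circle 184 mm across) on the glass, 60 mm above the counter; local (0.05, 0.15) on the hob; its white key is left_key, 205 mm in front of it, with a light line on the glass between them
- ring_right (a point): centre of the right cooking ring on the glass; local (0.05, -0.15) on the hob; its white key is right_key, 205 mm in front of it, with a light line on the glass between them
- lock_key_top (a point): centre of the top face of the yellow lock key (30 mm across, dark padlock mark), 10 mm above the glass while up; moves down with it
- timer_key_top (a point): centre of the top face of the blue timer key (30 mm across), 10 mm above the glass; to be left alone
- left_key_top (a point): centre of the top face of the white key of the left ring (30 mm across), 10 mm above the glass while up; moves down with it
- right_key_top (a point): centre of the top face of the white key of the right ring (30 mm across), 10 mm above the glass while up; moves down with it
- lock_key (a joint): yellow lock key: its value is how far it is pressed down in m: 0 = up, 0.006 = fully down; the spring takes about 1 N to start and 4.5 N fully down, it registers from 0.0025 (about 2.4 N) and springs back when released
- timer_key (a joint): blue timer key, pressed down in m, same spring; to be left up
- left_key (a joint): white key of the left ring: its value is how far it is pressed down in m: 0 = up, 0.006 = fully down; the spring takes about 1 N to start and 4.5 N fully down, it registers from 0.0025 (about 2.4 N) and springs back when released
- right_key (a joint): white key of the right ring: its value is how far it is pressed down in m: 0 = up, 0.006 = fully down; the spring takes about 1 N to start and 4.5 N fully down, it registers from 0.0025 (about 2.4 N) and springs back when released
- lock_key_mount: flat metal collar (40 mm across, 2 mm high) on the glass round the yellow lock key, fixed; it carries the key; origin at its underside on the glass
- timer_key_mount: same collar, of the blue timer key
- left_key_mount: same collar, of the left ring's white key
- right_key_mount: same collar, of the right ring's white key
- saucepan: loose green saucepan, 160 mm across, 70 mm high, with a wooden handle along its x axis reaching 190 mm from the centre, pointing roughly away from the keys; stands empty on one of the two rings; origin at the centre of its underside
- pot: loose white pot, 160 mm across, 80 mm high, with two loop handles, on the other ring; origin at the centre of its underside
- mug: loose red mug, 80 mm across, 90 mm high, on the counter to the left of the hob; origin at the centre of its underside
- mill: loose wooden pepper mill, 52 mm across, 130 mm high, standing on the glass between the two rings; origin at the centre of its underside

How it is judged:
On the way, in this order (a step that is already met when the one before it is completed fails the run):
1. the yellow lock key is held down (2.5 mm or more) by the fingers for 0.2 s (value of joint lock_key above 0.0025 m and contact force between the fingers and lock_key_mount above 0.3 N), for 0.2 s.
2. with the lock key up again, the white key of the saucepan's ring is held down (2.5 mm or more) by the fingers for 0.2 s (value of joint lock_key below 0.0015 m and ((horizontal distance between saucepan and ring_left below 0.04 m and (value of joint left_key above 0.0025 m and contact force between the fingers and left_key_mount above 0.3 N)) or (horizontal distance between saucepan and ring_right below 0.04 m and (value of joint right_key above 0.0025 m and contact force between the fingers and right_key_mount above 0.3 N)))), for 0.2 s.
At the end, for the whole second after the job is handed in: All four keys are up again (within 1.5 mm), the TCP is more than 50 mm from every key top, and the saucepan, pot, mug and mill stand upright and at rest within 15 mm of where they stood, the saucepan still on its ring (value of joint each of left_key, right_key, lock_key, timer_key below 0.0015 m and distance between the grasp point and left_key_top above 0.05 m and distance between the grasp point and right_key_top above 0.05 m and distance between the grasp point and lock_key_top above 0.05 m and distance between the grasp point and timer_key_top above 0.05 m and distance of each of saucepan, pot, mug, mill from where it was at the start of the episode below 0.015 m and angle between each of saucepan, pot, mug, mill's own z axis and vertical below 0.1 rad and linear speed of each of saucepan, pot, mug, mill below 0.02 m/s and (horizontal distance between saucepan and ring_left below 0.04 m or horizontal distance between saucepan and ring_right below 0.04 m)); the robot touches nothing.
It fails at once if the blue timer key is touched or pressed (value of joint timer_key above 0.001 m or contact force between anything else and timer_key_mount above 0.5 N).
It fails at once if the white key of the ring without the saucepan is touched or pressed ((horizontal distance between saucepan and ring_left below 0.04 m and (value of joint right_key above 0.001 m or contact force between anything else and right_key_mount above 0.5 N)) or (horizontal distance between saucepan and ring_right below 0.04 m and (value of joint left_key above 0.001 m or contact force between anything else and left_key_mount above 0.5 N))).
It fails at once if a key is pressed hard (over 15 N) (contact force between anything else and left_key_mount above 15 N or contact force between anything else and right_key_mount above 15 N or contact force between anything else and lock_key_mount above 15 N or contact force between anything else and timer_key_mount above 15 N).
It fails at once if the hob's glass or body is pushed with over 15 N (contact force between any of the fingers, the arm and hob above 15 N).
It fails at once if the saucepan, pot, mug or mill is shifted by more than 15 mm, lifted or tipped (distance of any of saucepan, pot, mug, mill from where it was at the start of the episode above 0.015 m or angle between any of saucepan, pot, mug, mill's own z axis and vertical above 0.2 rad or height (world z) of any of saucepan, pot, mill above 0.068 m or height (world z) of mug above 0.008 m).
It also fails if it takes over 34 s, if anything falls off the work surface, if the arm or the gripper's body presses on something with over 40 N, if the wrist force passes 120 N, or if a joint passes its speed limit or range.

## Robot

A 7-joint arm with a two-finger parallel gripper is mounted at the origin on the work surface. World frame = base frame: x ahead of the robot, y to its left, z up, the work surface at z = 0. Lengths are in m, angles in rad, forces in N, time in s.
With the tool pointing down it reaches from about 0.425 to 0.875 m from the base axis. Payload 4.7 kg.
Tool frame: the origin (TCP) lies between the finger pads, 19 mm behind the fingertips; this is the grasp point; z points along the fingers, y is the line along which they close (so a half turn about z gives the same grasp; the last joint's range is limited). The gripper opens to 87 mm and grips with 3 to 60 N. Pads are 19 mm wide; open, the fingers measure 117 mm over their backs; the gripper's body (75 mm by 190 mm) begins 51 mm behind the grasp point.
Start: joints at [-1.253, 0.321, -0.07, 1.45, 0.023, 1.371, -0.057], TCP at [0.194, 0.62, 0.241] pointing down, gripper open.
Joint ranges: [-2.86, 2.86], [-0.3, 2.09], [-1.38, 1.24], [0.06, 2.45], [-1.56, 4.7], [0.09, 2.05], [-2.69, 2.69]. Speed limits (rad/s): [2.57, 2.57, 3.14, 3.14, 3.14, 3.14, 3.14].

## Interface

Orientations are given as a rotation vector (axis times angle).
In Python, from bench import get_state, get_image, get_calibration, close_job gives the robot as it stands.
- The arm moves only by the shell command python3 -m crank 'ROWS' [FORCE]. ROWS is JSON, a list of rows, each a list of 5 numbers: the opening, from 0 (shut) to 1 (fully open), then the shift along the world's x, y, z in units of 0.2 m (1.0 is 0.2 m), then the turn about the world's z in units of 2 pi rad (1.0 is 2 pi rad). A call has 1 to 5 rows; each row is the pose to reach, as a shift and turn from the pose commanded when the call began, turning the shorter way round; what a row does not reach only later rows make up. A row lasts 1/8 s, in which the tool goes at most 62.5 mm and 10.7 degrees, less where a joint would pass 70% of its speed; a pose out of reach is approached as far as the arm can. A call with a number of a shift or a turn outside -1 to 1 is refused whole. A call with a gripper value outside its range is refused whole. The fingers move at their own pace and stop on an object; FORCE is the grip in N (left out, the last holds). Time passes only in rows, so rows that repeat a pose let the fingers close. It gives the time, the measured TCP pose, the force, the opening and the grip force at its end, in the units of the state.
- get_state(): the state, without advancing time (a new reading comes with each control period).
- get_image(name): name is "side" or "top"; returns the picture (480x640x3 uint8, red, green, blue); there is no depth.
- get_calibration(name): a dict with "fovy" (degrees; the focal length in pixels is half the picture's height over the tangent of half this angle, whatever the lens; pixels are square), "cx", "cy" (the principal point, pixels), "R" (3x3) and "t" (3): a world point X has camera coordinates R X + t. Camera axes: x right, y down, z forward; pixel columns grow to the right and rows downward; lengths in m; the calibration is good to about 2 mm. A picture is of the moment at which its call begins. get_calibration takes no time and is no camera call.
- close_job(): hands the job in; it is judged then, once.
The state is a dict: "time": time; "joint_positions": joint angles; "qd": joint speeds; "joint_torque": joint torques, N m; "position": TCP position; "tool_rot": TCP orientation; "ft_force": force on the tool from outside, world axes, zero at the start; "torque": the same for the moment, N m; "grip_width": opening from 0.0 (shut) to 1.0 (fully open); "grip_force": force on a finger pad.
Only numpy, scipy, OpenCV 4.12 (cv2) and the standard library are available. Lean on these libraries where they do the work, as an engineer would, in place of code of your own. Each camera call takes 0.05 s, during which the arm holds its last target. There are 200 camera calls.

## Working session

There is one attempt and no reset: what is moved stays moved. The work goes in short steps, Python scripts to look and compute and a shell command to move; the robot and the scene stay as the last step left them, time stands still between calls to the robot, and variables do not carry over. Pictures are saved under pics/ and viewed, at most 10 in all, crops included, and the job is handed in when it is done.

```bash
mkdir -p pics
python3 - <<'E'
from bench import *
import cv2
for n in("top","side"):
    cv2.imwrite(f"pics/{n}0.png",get_image(n)[:,:,::-1]); c=get_calibration(n); print(n,c)
s=get_state(); print({k:s[k] for k in("time","position","tool_rot","ft_force","grip_width")})
E
```

```text
top {'fovy': 44.10496868358236, 'cx': 321.3329613256213, 'cy': 231.98426546161295, 'R': array([[-0.02064158, -0.9996951 , -0.01355093],
       [-0.99839674,  0.0213255 , -0.05243247],
       [ 0.05270547,  0.01244691, -0.99853253]]), 't': array([0.15551472, 0.61133554, 1.12535334])}
side {'fovy': 49.35468458375588, 'cx': 324.8574624568904, 'cy': 242.29594765239, 'R': array([[-0.9919872 , -0.12516625,  0.01716996],
       [-0.09112117,  0.61469121, -0.78348685],
       [ 0.08751189, -0.77877347, -0.62117111]]), 't': array([0.64570846, 0.00232002, 1.23752497])}
{'time': 0.1, 'position': array([0.19438768, 0.6197651 , 0.24027677]), 'tool_rot': array([-4.75307051e-01, -3.10531276e+00,  2.72100150e-03]), 'ft_force': array([-0.03660316, -0.12740924,  0.51307051]), 'grip_width': 0.9944031409856385}
```

View pics/top0.png

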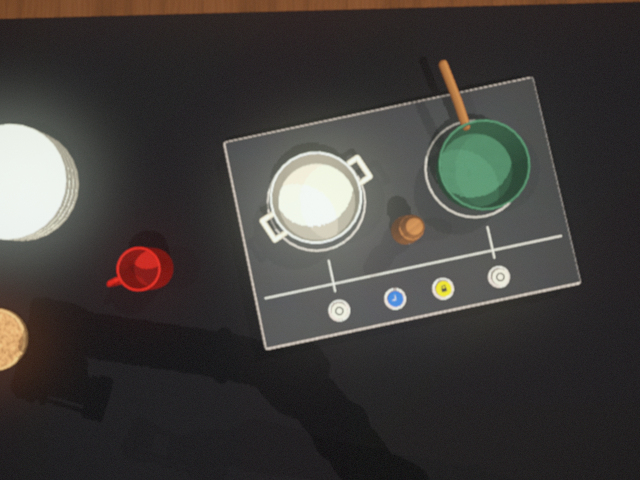

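View pics/side0.png

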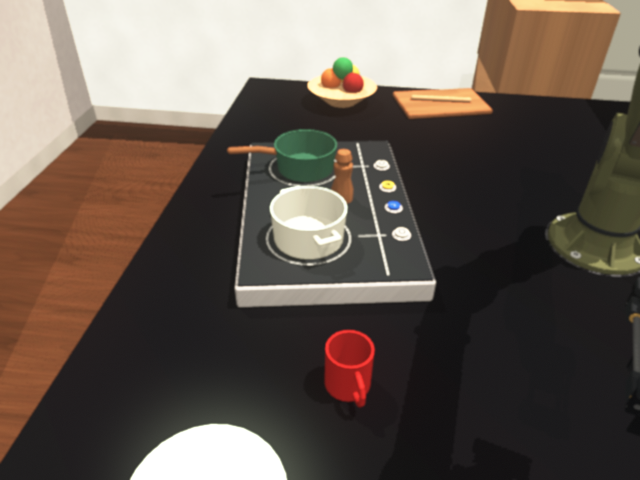

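Top view: the saucepan is on the right ring. The yellow key is at about (443,289), its right white key at (499,277), blue at (395,298) and the left white key at (339,311). Next I'll get positions from both views.

```bash
cat > h.py <<'E'
from bench import *
import cv2, numpy as np
def ray(n,u,v,z):
    c=get_calibration(n); f=240/np.tan(np.radians(c["fovy"]/2))
    d=c["R"].T@np.array([(u-c["cx"])/f,(v-c["cy"])/f,1]); o=-c["R"].T@c["t"]
    return (o+d*(z-o[2])/d[2])[:2]
def proj(n,X):
    c=get_calibration(n); f=240/np.tan(np.radians(c["fovy"]/2)); p=c["R"]@np.array(X)+c["t"]
    return f*p[0]/p[2]+c["cx"],f*p[1]/p[2]+c["cy"]
def blob(img,lo,hi,near,r=16):
    x,y=near; m=cv2.inRange(cv2.cvtColor(img,cv2.COLOR_RGB2HSV),lo,hi)
    k=np.zeros_like(m); cv2.circle(k,near,r,255,-1); M=cv2.findContours(m&k,cv2.RETR_EXTERNAL,cv2.CHAIN_APPROX_NONE)[0]
    c=max(M,key=cv2.contourArea); (u,v),ax,_=cv2.fitEllipse(c); return u,v,ax
Y=((20,120,80),(35,255,255));B=((95,120,60),(130,255,255));W=((0,0,110),(180,90,255))
E
python3 - <<'E'
from h import *
for n,P in dict(top=dict(yel=(443,289),blu=(395,298),rw=(499,277),lw=(339,311)),side=dict(yel=(388,186),blu=(394,207),rw=(382,165),lw=(402,234))).items():
    im=cv2.cvtColor(cv2.imread(f"pics/{n}0.png"),cv2.COLOR_BGR2RGB)
    for k,p in P.items():
        c=dict(yel=Y,blu=B).get(k,W); u,v,ax=blob(im,*c,p)
        print(n,k,round(u,1),round(v,1),np.round(ax,1),ray(n,u,v,0.07).round(4))
E
```

```text
top yel 443.0 288.1 [14.2 14.4] [ 0.5044 -0.078 ]
top blu 394.9 298.4 [13.2 13.8] [0.4874 0.0103]
top rw 498.5 276.5 [23.  23.3] [ 0.5235 -0.1794]
top lw 338.7 310.1 [23.1 23.5] [0.4682 0.1133]
side yel 387.8 183.9 [ 8.2 11.1] [ 0.5042 -0.0758]
side blu 393.5 204.3 [ 8.1 11.4] [0.4879 0.0124]
side rw 381.2 164.7 [11.4 16.9] [ 0.5243 -0.1682]
side lw 401.3 233.4 [14.2 19.8] [0.4686 0.1234]
```

```bash
python3 - <<'E'
from h import *
print("mill base approx",ray("top",405,232,0.1),"pan rim",ray("top",482,210,0.13),"pot",ray("top",317,245,0.13))
E
python3 -m crank '[[0,0.6,-1,0,0.078],[0,0.6,-1,0,0.078],[0,0.6,-1,0,0.078],[0,0.6,-1,0,0.078],[0,0.6,-1,0,0.078]]' 10
```

```text
mill base approx [ 0.6068731  -0.00769441] pan rim [ 0.64073053 -0.13818523] pot [0.5860506  0.14922202]
time: 0.72
position: [0.3175, 0.4164, 0.2413]
tool_rot: [-0.28, 3.128, -0.002]
ft_force: [-0.2, 0.6, 1.0]
grip_width: 0.52
grip_force: 0.0
```

```bash
python3 -m crank '[[0,0.5,-1,0,0],[0,0.5,-1,0,0],[0,0.5,-1,0,0],[0,0.5,-1,0,0],[0,0.5,-1,0,0]]'
```

```text
time: 1.35
position: [0.4155, 0.2182, 0.2412]
tool_rot: [-0.285, 3.129, -0.0]
ft_force: [-0.8, 0.6, 0.4]
grip_width: 0.022
grip_force: 0.0
```

```bash
python3 -m crank '[[0,0.3,-1,0,0],[0,0.3,-1,0,0],[0,0.3,-1,0,0],[0,0.3,-1,0,0],[0,0.3,-1,0,0]]'
```

```text
time: 1.98
position: [0.4747, 0.0207, 0.2412]
tool_rot: [0.29, -3.128, -0.0]
ft_force: [-0.1, -0.2, -0.1]
grip_width: 0.007
grip_force: 0.0
```

```bash
python3 -m crank '[[0,0.14,-0.475,0,0],[0,0.14,-0.475,-0.3,0],[0,0.14,-0.475,-0.65,0],[0,0.14,-0.475,-0.65,0],[0,0.14,-0.475,-0.65,0]]'
python3 - <<'E'
from h import *
s=get_state(); print(s["position"],s["ft_force"])
a=get_image("top");b=get_image("side")
cv2.imwrite("pics/t1.png",np.hstack([cv2.resize(a[180:360,350:550],(400,360)),cv2.resize(b[120:300,300:500],(400,360))])[:,:,::-1])
E
```

```text
time: 2.6
position: [0.5027, -0.0725, 0.1113]
tool_rot: [0.297, -3.126, -0.001]
ft_force: [1.6, 0.8, 0.3]
grip_width: 0.002
grip_force: 0.0
[ 0.50267408 -0.07249161  0.1113295 ] [1.59551687 0.84948703 0.3477811 ]
```

View pics/t1.png

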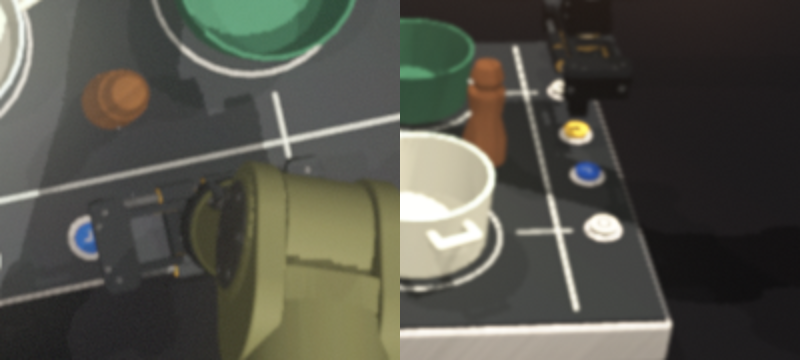

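The side view shows the fingertip just above the yellow key, about 22 mm up. Nudging slightly and lowering.

```bash
python3 -m crank '[[0,0.007,-0.02,-0.04,0],[0,0.007,-0.02,-0.09,0],[0,0.007,-0.02,-0.1,0],[0,0.007,-0.02,-0.1,0]]'
```

```text
time: 3.2
position: [0.5037, -0.0788, 0.0911]
tool_rot: [0.292, -3.127, -0.0]
ft_force: [-0.3, -0.1, -0.3]
grip_width: 0.005
grip_force: 0.0
```

```bash
python3 -m crank '[[0,0,0,-0.01,0],[0,0,0,-0.015,0],[0,0,0,-0.02,0],[0,0,0,-0.02,0]]'
```

```text
time: 3.7
position: [0.5041, -0.0788, 0.0875]
tool_rot: [-0.292, 3.127, 0.0]
ft_force: [0.2, 0.3, 1.5]
grip_width: 0.003
grip_force: 0.9
```

```bash
python3 -m crank '[[0,0,0,-0.01,0],[0,0,0,-0.015,0],[0,0,0,-0.015,0],[0,0,0,-0.015,0],[0,0,0,-0.015,0]]'
```

```text
time: 4.32
position: [0.5041, -0.0788, 0.0844]
tool_rot: [-0.292, 3.127, -0.0]
ft_force: [0.2, 0.3, 3.7]
grip_width: 0.004
grip_force: 1.8
```

```bash
python3 -m crank '[[0,0,0,0,0],[0,0,0,0,0],[0,0,0,0.1,0],[0,0,0,0.2,0],[0,0,0,0.2,0]]'
```

```text
time: 4.95
position: [0.5044, -0.0788, 0.1249]
tool_rot: [-0.292, 3.126, 0.0]
ft_force: [0.2, -0.8, -0.4]
grip_width: 0.003
grip_force: 0.0
```

```bash
python3 -m crank '[[0,0.098,-0.51,0,0],[0,0.098,-0.51,0,0],[0,0.098,-0.51,0,0],[0,0.098,-0.51,-0.05,0],[0,0.098,-0.51,-0.1,0]]'
python3 - <<'E'
from h import *
s=get_state(); print(s["position"],s["ft_force"])
a=get_image("top");b=get_image("side")
cv2.imwrite("pics/t2.png",np.hstack([cv2.resize(a[180:360,350:550],(400,360)),cv2.resize(b[120:300,300:500],(400,360))])[:,:,::-1])
E
```

```text
time: 5.58
position: [0.523, -0.1788, 0.1027]
tool_rot: [0.296, -3.126, -0.002]
ft_force: [-0.3, 1.1, 0.6]
grip_width: 0.005
grip_force: 0.0
[ 0.52300294 -0.17883623  0.10271107] [-0.29266266  1.07749335  0.6438982 ]
```

View pics/t2.png

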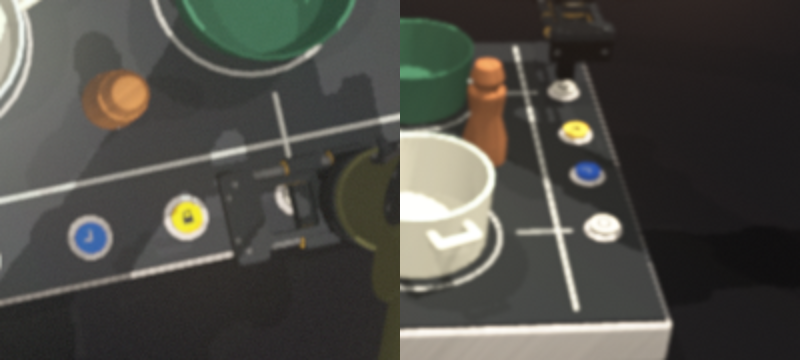

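The fingertip is over the right white key and the yellow key is up. Lowering the same way.

```bash
python3 -m crank '[[0,0,0,-0.03,0],[0,0,0,-0.06,0],[0,0,0,-0.075,0],[0,0,0,-0.08,0],[0,0,0,-0.08,0]]'
```

```text
time: 6.3
position: [0.5235, -0.1807, 0.0884]
tool_rot: [0.292, -3.128, -0.0]
ft_force: [-0.8, 0.9, 1.2]
grip_width: 0.004
grip_force: 0.6
```

```bash
python3 -m crank '[[0,0,0,-0.01,0],[0,0,0,-0.02,0],[0,0,0,-0.02,0],[0,0,0,-0.02,0],[0,0,0,-0.02,0]]'
```

```text
time: 6.92
position: [0.5237, -0.1809, 0.0845]
tool_rot: [-0.292, 3.127, -0.0]
ft_force: [-1.6, 0.2, 3.3]
grip_width: 0.002
grip_force: 1.8
```

```bash
python3 -m crank '[[0,0,0,0,0],[0,0,0,0,0],[0,0,0,0.1,0],[0,0,0,0.4,0],[0,0,0,0.7,0]]'
```

```text
time: 7.55
position: [0.5227, -0.1806, 0.2248]
tool_rot: [0.292, -3.126, -0.0]
ft_force: [1.1, -0.6, -0.3]
grip_width: 0.006
grip_force: 0.0
```

```bash
python3 -m crank '[[0,0,0,0.1,0],[0,0,0,0.1,0],[0,0,0,0.1,0],[0,0,0,0.1,0]]'
python3 - <<'E'
from h import *
s=get_state(); print(s["position"],s["ft_force"],s["time"])
cv2.imwrite("pics/s3.png",get_image("side")[:,:,::-1])
E
```

```text
time: 8.05
position: [0.5226, -0.1804, 0.2424]
tool_rot: [0.292, -3.125, -0.001]
ft_force: [0.3, 0.2, -0.7]
grip_width: 0.007
grip_force: 0.0
[ 0.52257592 -0.18043209  0.24241525] [ 0.26043295  0.17158029 -0.69763386] 8.05
```

View pics/s3.png

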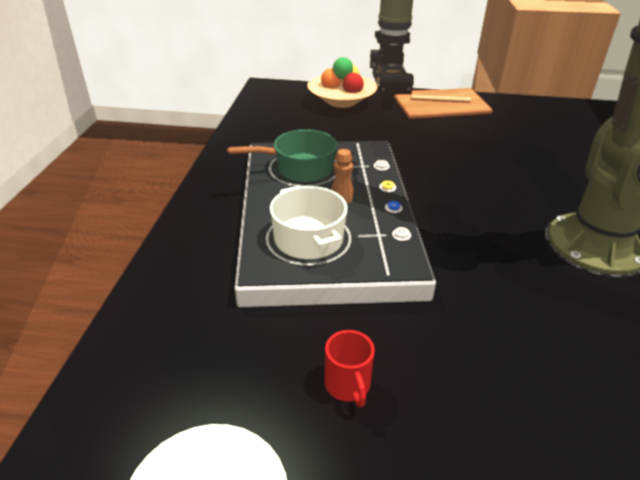

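The hand is well clear and everything stands where it did.

```bash
python3 -c "from bench import close_job; print(close_job())"
```

```text
the job is handed in; nothing more can be done
None
```

I pressed the yellow lock key and then the right ring's white key (the saucepan's ring), each gently at under 4 N and held for about half a second. The hand finished about 17 cm above the keys with nothing else touched, and the job is handed in at about 8 s; no verdict was returned.

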